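# Load a sample cassette behind the changer's gravity catch and index the wheel

## Task

Lift the sample cassette by its block out of the parking stand, lay it flat on the narrow loading shelf with its upright handle post pointing away from the wheel, and let go. Then, by the post, slide it into the pocket facing the shelf so that the cassette itself lifts the hinged catch (keep the gripper off the catch), until it is fully home and the catch has dropped behind its block. Only then turn the wheel one click counter-clockwise, seen from above, by its bar knob, and let go; leave the loose pots and the brush alone.

Things in the scene. Friction and masses are not known exactly. Their poses are not given: they have to be found in the camera images.
- block_mid (a point): Centre of the block of the loose sample cassette: aluminium block 60 (x) x 44 (y) x 26 mm high, round grey pellet on top; underside 13 mm below this point. A tongue 20 wide, 8 high runs along +x to a handle post. The plain end (-x) enters the pocket first. It starts on the stand's pedestal, underside 30 mm above the worktop; grip across the 44 mm (y). Two like cassettes fixed in the wheel stay.
- post_mid (a point): Centre of the cassette's upright handle post, 16 x 16 x 46 mm, same axes as the block; 76 mm from block_mid along the cassette's +x, 23 mm above the underside. In the stand it is shrouded on three sides and cannot be gripped. Between block and post is a 38 mm gap with only the 8 mm high tongue; the catch drops into that gap.
- shelf_spot (a point): Point on top of the fixed loading shelf (31 mm above the worktop), on its centre line: the block's middle goes here. +x points along the shelf away from the wheel; the post must point that way. The shelf is a bar 36 mm wide, 14 mm thick, from 45 mm on the wheel's side to 105 mm on the far side; fingers can straddle it down to 15 mm above the worktop. Wheel axis 215 mm along -x, its rim 50 mm.
- pocket_home (a point): On the empty pocket's floor (30 mm above the worktop, 1 mm below the shelf), under the block's centre when fully home against the end stop; 72 mm from the wheel's axis. Turns with the wheel; +x points out of the pocket's mouth (at wheel angle 0 along the shelf's +x). Pocket 48 mm wide, walls 12 mm high, flared mouth 60 mm wide. At home the block's rear face is 30 mm and the post 76 mm along +x.
- catch_edge (a point): Lower inner edge of the catch's cross bar: at rest 16 mm above the pocket floor, 34.5 mm outward of pocket_home. The bar is a bent steel strip 68 mm wide across the pocket, up to 37 mm above its floor, with a 45 degree slope outside that ends 61 mm outward of pocket_home; two side arms lead inward to the hinge pin.
- catch: The hinged steel catch of the empty pocket (60 g), free on its pin, falls by its own weight. An entering cassette lifts it with about 1 to 3 N.
- catch_hinge (a joint): Angle of that catch (rad): 0 = down at rest on its stop, positive = lifted; about 0.18 while it rides on the block.
- wheel_turn (a joint): Angle of the wheel (rad): 0 at the start, grows counter-clockwise seen from above; one click is 1.257 rad (72 degrees, five pockets). A sprung detent holds it at each click (up to about 0.6 N m to leave one, and it draws the wheel in over the last 0.04 rad); in between light friction (0.06 N m) holds it. It can turn on to the second click, so stop at the first.
- knob (a point): Grip point on the wheel's axis, in the black bar knob that turns with the wheel: bar 60 mm (x) x 14 mm (y) x 40 mm high, its top 17 mm above this point, standing on a hub of 31 mm radius whose top is 22 mm below this point.
- wheel: The white wheel of the sample changer, 330 mm across, upright axis at its origin; five radial pockets, two of them filled at the start.
- cassette: The same loose cassette as a body, 0.15 to 0.31 kg: origin under the middle of its block, x toward the handle post, z up.
- stand: Fixed parking stand; origin on the worktop below the parked block, x toward the post's shroud. Pedestal under the block 34 mm wide, top 30 mm above the worktop, foot plate 60 mm wide and 8 mm high: fingers can straddle the pedestal. The shroud begins 64 mm from the origin, 42 mm wide, top 81 mm above the worktop: take the cassette straight up by 60 mm or more.
- pot_a_mid (a point): Centre of the larger loose sample pot, 54 mm across and 57 mm high, a bystander.
- pot_b_mid (a point): Centre of the smaller loose sample pot, 46 mm across and 44 mm high, a bystander.
- brush_mid (a point): Centre of a loose flat brush, 42 x 201 x 20 mm, a bystander.
Things that resemble listed ones, but are neither listed nor needed, are in the scene too. Leave any orange look-alike of the cassette alone.

How it is judged:
By the outcome, as a careful person would: the job done as asked, in the order asked, and still so for the second after the job is handed in, with the robot touching nothing.
It also fails if it takes over 58 s, if anything falls off the work surface, if the arm or the gripper's body presses on something with over 40 N, if the wrist force passes 120 N, or if a joint passes its speed limit or range.

## Robot

A 7-joint arm with a two-finger parallel gripper is mounted at the origin on a cart in front of the work surface, level with it; the furniture and walls round the work are solid. World frame = base frame: x ahead of the robot, y to its left, z up, the work surface at z = 0. Lengths are in m, angles in rad, forces in N, time in s.
With the tool pointing down it reaches from about 0.4 to 0.85 m from the base axis. Payload 4.5 kg.
Tool frame: the origin (TCP) lies at the very end of the fingers, on their centre line; the grasp point (between the pads) lies 19 mm behind it (r.grip_point_offset is the distance from the TCP to the grasp point, in m); z points along the fingers, y is the line along which they close (so a half turn about z gives the same grasp; the last joint's range is limited). The gripper opens to 88 mm and grips with 3 to 60 N. Pads are 18 mm wide; open, the fingers measure 123 mm over their backs; the gripper's body (75 mm by 187 mm) begins 45 mm behind the grasp point.
Start: joints at [-1.315, 0.689, -0.195, 1.565, 0.157, 0.902, -0.215], TCP at [0.137, 0.61, 0.239] pointing down, gripper open.
Joint ranges: [-3.01, 3.01], [-0.46, 2.08], [-1.47, 1.51], [0.13, 2.56], [-1, 4.14], [0.04, 2.09], [-2.66, 2.66]. Speed limits (rad/s): [2.57, 2.57, 3.14, 3.14, 3.14, 3.14, 3.14].

## Interface

Orientations are given as a unit quaternion [x, y, z, w].
In Python, from plant import r gives the robot as it stands.
- The arm moves only by the tool carry_out, never from a script. Its argument "rows" is a list of rows, each a list of 3 entries, a list of its own where there are three numbers: the shift along the tool's x, y, z in cm, then the turn, a rotation vector about the tool's x, y, z in degrees, then the closure, from 0 (fully open) to 1 (shut). A call has 1 to 12 rows; each row is the pose to reach, as a shift and turn from the pose commanded when the call began, along the tool's axes at that moment; what a row does not reach only later rows make up. A row lasts 1/10 s, in which the tool goes at most 50 mm and 8.59 degrees, less where a joint would pass 70% of its speed; a pose out of reach is approached as far as the arm can. A call with a gripper value outside its range is refused whole. The fingers move at their own pace and stop on an object; "newtons" is the grip in N (left out, the last holds). Time passes only in rows, so rows that repeat a pose let the fingers close. It gives the time, the measured TCP pose, the force, the opening and the grip force at its end, in the units of the state.
- r.get_state(): the state, without advancing time (a new reading comes with each control period).
- r.snapshot(name): name is "side" or "top"; returns a dict with "image" (480x640x3 uint8, red, green, blue), "fx", "fy", "cx", "cy" (pixels), "dist_coeffs" ([k1, k2, p1, p2, k3] as OpenCV has them; the pictures are not rectified), "pose" (4x4, takes a point from camera to world coordinates). Camera axes: x right, y up, looking along -z (the intrinsics and any distortion apply to the point x, -y, -z); pixel columns grow to the right and rows downward; lengths in m; the calibration is good to about 2 mm. A picture is of the moment at which its call begins. There is no depth.
- r.finish_job(): hands the job in; it is judged then, once.
The state is a dict: "clock": time; "q": joint angles; "qd": joint speeds; "joint_torque": joint torques, N m; "tool_pos": TCP position; "eef_rot": TCP orientation; "contact_force": force on the tool from outside, world axes, zero at the start; "moment": the same for the moment, N m; "opening": opening from 0.0 (shut) to 1.0 (fully open); "finger_force": force on a finger pad.
Only numpy, scipy, OpenCV 4.12 (cv2) and the standard library are available. Lean on these libraries where they do the work, as an engineer would, in place of code of your own. Each camera call takes 0.05 s, during which the arm holds its last target. There are 200 camera calls.

## Working session

There is one attempt and no reset: what is moved stays moved. The work goes in short steps, Python scripts to look and compute and a tool call to move; the robot and the scene stay as the last step left them, time stands still between calls to the robot, and variables do not carry over. Pictures are saved under pics/ and viewed, at most 10 in all, crops included, and the job is handed in when it is done.

Besides the shell and the picture viewer there is one more tool, called by a JSON object that holds its "method" and its "body". carry_out: Moves the arm, as the interface text tells. Its arguments: {"type":"object","properties":{"rows":{"type":"array"},"newtons":{"type":"number"}},"required":["rows"]}

```bash
mkdir -p pics; ls; cat > h.py <<'E'
import numpy as np, cv2
from plant import r
from scipy.spatial.transform import Rotation as R
def snap(n,f):
    s=r.snapshot(n); cv2.imwrite('pics/'+f,cv2.cvtColor(s['image'],cv2.COLOR_RGB2BGR)); np.savez('pics/'+f+'.npz',**s); return s
def load(f): return dict(np.load('pics/'+f+'.npz'))
def ray(s,u,v):
    K=np.array([[s['fx'],0,s['cx']],[0,s['fy'],s['cy']],[0,0,1]],float)
    p=cv2.undistortPoints(np.array([[[u,v]]],float),K,np.array(s['dist_coeffs'],float))[0,0]
    d=s['pose'][:3,:3]@np.array([p[0],-p[1],-1]); return s['pose'][:3,3],d
def onz(s,u,v,z):
    o,d=ray(s,u,v); return o+d*(z-o[2])/d[2]
def proj(s,P):
    K=np.array([[s['fx'],0,s['cx']],[0,s['fy'],s['cy']],[0,0,1]],float)
    c=s['pose'][:3,:3].T@(np.array(P,float)-s['pose'][:3,3]); c=c*[1,-1,-1]
    return cv2.projectPoints(c.reshape(1,1,3),np.zeros(3),np.zeros(3),K,np.array(s['dist_coeffs'],float))[0][0,0]
E
python3 - <<'E'
from h import *
for n in('top','side'):
    s=snap(n,n+'0.png'); print(n,s['fx'],s['cx'],s['cy'],s['dist_coeffs'],s['pose'].round(3).tolist())
st=r.get_state(); print(st['clock'],st['tool_pos'],st['eef_rot'],r.grip_point_offset,R.from_quat(st['eef_rot']).as_matrix().round(3).tolist())
E
```

```text
pics
top 463.2762742266611 313.41068408454106 238.52711788313005 [-0.04447575  0.          0.          0.          0.        ] [[-0.003, 0.977, -0.214, 0.307], [-1.0, -0.003, 0.005, 0.116], [0.004, 0.214, 0.977, 1.126], [0.0, 0.0, 0.0, 1.0]]
side 606.5776903415339 323.47474835751694 242.41639736569743 [-0.13783527  0.          0.          0.          0.        ] [[0.994, 0.059, -0.087, 0.424], [-0.104, 0.434, -0.895, -0.994], [-0.015, 0.899, 0.438, 0.613], [0.0, 0.0, 0.0, 1.0]]
0.1 [0.13742179 0.60914981 0.23802102] [ 1.10665827e-01  9.93857358e-01 -7.90725118e-04 -3.23900686e-05] 0.0187 [[-0.976, 0.22, -0.0], [0.22, 0.976, -0.002], [-0.0, -0.002, -1.0]]
```

View pics/top0.png

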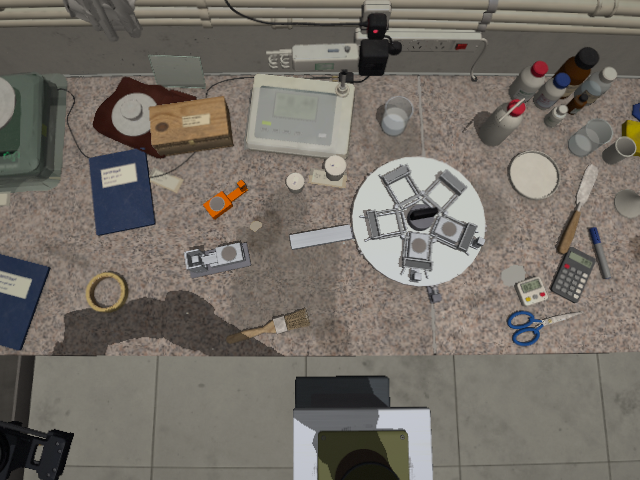

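View pics/side0.png

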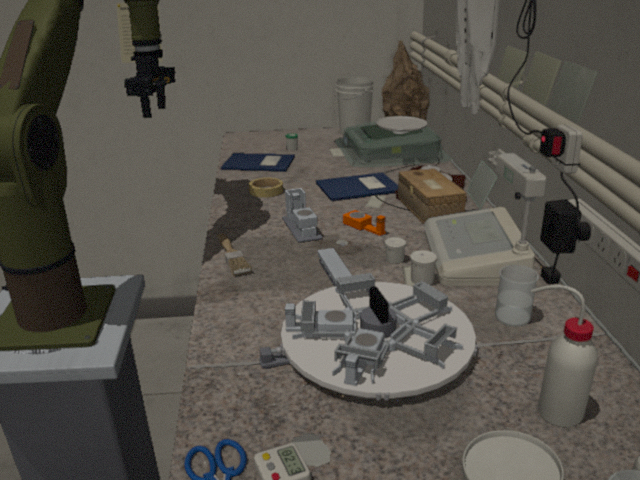

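The top view shows the wheel centred at about (419,218), with the shelf from (290,241) to (352,232). The parked cassette's block is at (229,253) with its post at about (192,259), and the empty pocket opposite the shelf is at (383,224). Next I'll zoom in.

```bash
python3 - <<'E'
import cv2
a=cv2.imread('pics/top0.png'); 
c=cv2.resize(a[215:285,175:305],None,fx=6,fy=6,interpolation=2)
cv2.imwrite('pics/c1.png',c)
c=cv2.resize(a[150:290,345:490],None,fx=4,fy=4,interpolation=2)
cv2.imwrite('pics/c2.png',c)
E
```

```text
(no output)
```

View pics/c1.png

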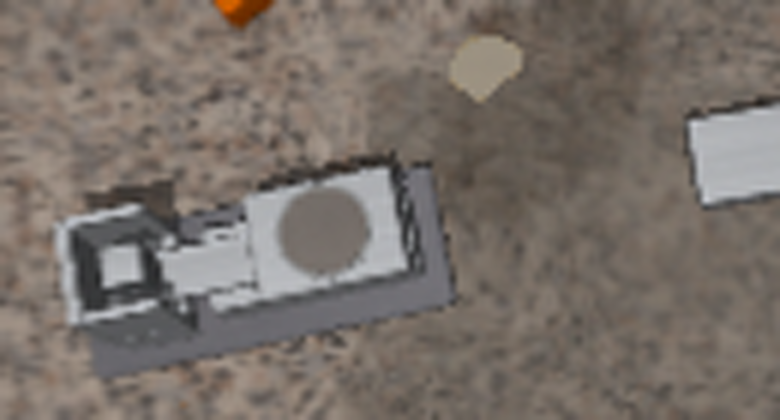

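View pics/c2.png

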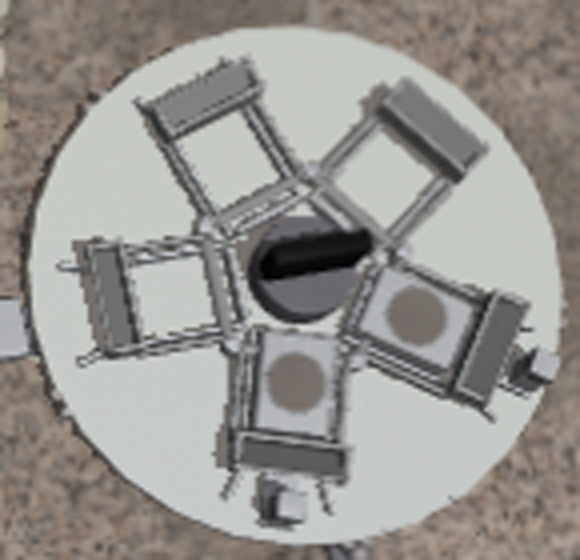

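The crops show the pellet at (229.0,253.5) and the post top at (195.3,259.3). The shelf's far end has corners at (289.5,234.7) and (292.2,249.5). The knob bar runs from (411,217) to (437,210).

```bash
python3 - <<'E'
from h import *
s=load('top0.png'); im=s['image']; hsv=cv2.cvtColor(im,cv2.COLOR_RGB2HSV)
def big(m,x0,y0,x1,y1):
    z=np.zeros_like(m); z[y0:y1,x0:x1]=m[y0:y1,x0:x1]
    c,_=cv2.findContours(z,cv2.RETR_EXTERNAL,cv2.CHAIN_APPROX_NONE); return max(c,key=cv2.contourArea)
def W(c,z): return np.array([onz(s,u,v,z)[:2] for u,v in c.reshape(-1,2)],np.float32)
print('hsv shelf',hsv[238,310],'wheel',hsv[200,365],'top block',hsv[245,220],'pellet',hsv[253,229])
sv=hsv[...,2]
for th in (150,165):
    c=big(((sv>th)&(hsv[...,1]<30)).astype(np.uint8),283,222,351,252); w=W(c,.031)
    rc=cv2.minAreaRect(w*1000); print('shelf',th,rc); print(cv2.boxPoints(rc).round(1).tolist())
c=big(((sv>150)&(hsv[...,1]<40)).astype(np.uint8),353,145,495,300)
for z in(.02,.03):
    w=W(cv2.convexHull(c),z); print('wheel',z,cv2.minEnclosingCircle(w*1000),cv2.fitEllipse(W(cv2.convexHull(c),z)*1000))
# block top
for th in (165,):
    m=((sv>th)&(hsv[...,1]<30)).astype(np.uint8); c=big(m,214,238,250,270); print('block',cv2.minAreaRect(W(c,.056)*1000))
m=((hsv[...,1]>25)&(sv<150)).astype(np.uint8)
c=big(m,219,244,239,263); M=cv2.moments(c); print('pellet px',M['m10']/M['m00'],M['m01']/M['m00'],M['m00'])
print('pellet',onz(s,229,253.5,.057),'post',onz(s,195.3,259.3,.076))
m=(sv<45).astype(np.uint8); c=big(m,405,195,445,232); M=cv2.moments(c)
for z in (.09,.1): print('knob',z,cv2.minAreaRect(W(c,z)*1000))
# side view
t=load('side0.png')
for n,P in dict(pel=onz(s,229,253.5,.057),post=onz(s,195.3,259.3,.076)).items(): print(n,proj(t,P))
E
```

```text
hsv shelf [114   7 176] wheel [ 48   6 201] top block [10 34 67] pellet [ 13  26 116]
shelf 150 ((553.1231689453125, 93.64312744140625), (34.11779022216797, 147.91604614257812), 10.058390617370605)
[[523.4000244140625, 163.5], [549.2000122070312, 17.799999237060547], [582.7999877929688, 23.799999237060547], [557.0, 169.39999389648438]]
shelf 165 ((553.126953125, 93.64634704589844), (33.981380462646484, 147.93377685546875), 10.132927894592285)
[[523.4000244140625, 163.5], [549.4000244140625, 17.799999237060547], [582.9000244140625, 23.799999237060547], [556.7999877929688, 169.39999389648438]]
wheel 0.02 ((596.0310668945312, -152.72738647460938), 171.81056213378906) ((597.8736572265625, -151.45323181152344), (331.2404479980469, 337.4957275390625), 126.23151397705078)
wheel 0.03 ((593.421142578125, -150.297607421875), 170.25767517089844) ((595.2470092773438, -149.0349884033203), (328.2466125488281, 334.44537353515625), 126.23157501220703)
block ((502.3253479003906, 330.2523498535156), (40.67287826538086, 36.04718017578125), 12.201695442199707)
pellet px 228.84178187403992 253.06298003072195 108.5
pellet [0.50621778 0.30927463 0.057     ] post [0.48926334 0.38319765 0.076     ]
knob 0.09 ((592.5240478515625, -140.85910034179688), (29.830533981323242, 76.34308624267578), 25.38269805908203)
knob 0.1 ((589.7716064453125, -138.37966918945312), (29.542713165283203, 75.60650634765625), 25.382631301879883)
pel [304.17104031 212.43056168]
post [294.70695575 193.79490654]
```

```bash
python3 - <<'E'
import cv2
a=cv2.imread('pics/side0.png'); 
c=cv2.resize(a[180:400,260:490],None,fx=3.4,fy=2.7,interpolation=2)
cv2.imwrite('pics/c3.png',c)
E
```

```text
(no output)
```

View pics/c3.png

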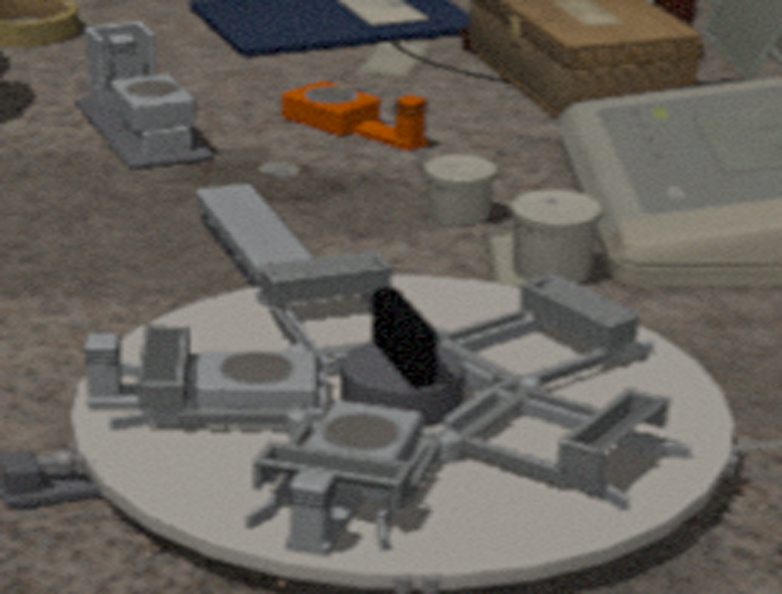

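The side crop confirms the layout: stand pellet at about (306,212), shelf far corners at about (318,250) and (333,249), and the knob bar top from (370,287) to (388,305). The shelf line runs 10.0° left of +y, giving shelf_spot ≈ (.558,.064), wheel axis ≈ (.5955,-.1485), and the cassette at (.507,.309) with a yaw of about 12.7°.

```bash
cat >> h.py <<'E'
def to(x,y,z,yang):
    """shift (cm), turn (deg) from the present pose to TCP x,y,z, tool pointing down, tool y axis at angle yang (deg, world)"""
    st=r.get_state(); R0=R.from_quat(st['eef_rot']); a=np.radians(yang)
    Y=np.array([np.cos(a),np.sin(a),0]); Z=np.array([0,0,-1.]); X=np.cross(Y,Z)
    T=R.from_matrix(np.column_stack([X,Y,Z]))
    print('shift',(R0.inv().apply(np.array([x,y,z])-st['tool_pos'])*100).round(2),'turn',np.degrees((R0.inv()*T).as_rotvec()).round(1))
def sh(l,w):  # shelf-frame -> world xy ; l along shelf +x from wheel axis, w along its +y
    u=np.array([-np.sin(np.radians(10)),np.cos(np.radians(10))]); return AX+u*l+w*np.array([-u[1],u[0]])
AX=np.array([.5955,-.1482])
def tri(p,q,a,b):
    o1,d1=ray(a,*p);o2,d2=ray(b,*q)
    k=np.linalg.lstsq(np.column_stack([d1,-d2]),o2-o1,rcond=None)[0]; A=o1+k[0]*d1;B=o2+k[1]*d2; return (A+B)/2,np.linalg.norm(A-B)
E
python3 - <<'E'
from h import *
s=load('top0.png');t=load('side0.png')
for P in ([*sh(320,0)*0+sh(.320,.018),.031],[*sh(.320,-.018),.031]): print(proj(s,P),proj(t,P))
# knob top ends: top view px (crop c2/4+345,+150), side (c3)
for z in (.08,.09,.1,.11): print(z,[proj(s,[*AX,z]).round(1),proj(t,[*AX,z]).round(1)])
print(sh(.215,0))
to(.508,.309,.15,12.7)
print(r.get_state()['opening'])
E
```

```text
[291.43710324 248.80010542] [317.08903104 249.63946294]
[288.95655268 234.4574324 ] [333.17912884 247.36154004]
0.08 [array([423.7, 213.8]), array([378.2, 304.1])]
0.09 [array([424.7, 212.6]), array([378.4, 298.9])]
0.1 [array([425.7, 211.5]), array([378.5, 293.7])]
0.11 [array([426.8, 210.3]), array([378.7, 288.5])]
[0.55816564 0.06353367]
shift [-42.75 -21.11   8.84] turn [-0.1  0.1 64.6]
0.9990837834946508
```

{"method": "carry_out", "body": {"rows": [[[-10, -4, 0], [0, 0, 16], 0], [[-20, -10, 2], [0, 0, 32], 0], [[-30, -15, 4], [0, 0, 48], 0], [[-40, -20, 6], [0, 0, 64.6], 0], [[-42.75, -21.1, 8.8], [0, 0, 64.6], 0], [[-42.75, -21.1, 8.8], [0, 0, 64.6], 0], [[-42.75, -21.1, 8.8], [0, 0, 64.6], 0], [[-42.75, -21.1, 8.8], [0, 0, 64.6], 0], [[-42.75, -21.1, 8.8], [0, 0, 64.6], 0], [[-42.75, -21.1, 8.8], [0, 0, 64.6], 0], [[-42.75, -21.1, 8.8], [0, 0, 64.6], 0], [[-42.75, -21.1, 8.8], [0, 0, 64.6], 0]], "newtons": 25}}

```text
clock: 1.3
tool_pos: [0.5081, 0.3091, 0.1501]
eef_rot: [0.625, 0.78, -0.001, -0.0]
contact_force: [-0.5, -0.5, 0.1]
opening: 0.998
finger_force: 0.0
```

```bash
python3 - <<'E'
from h import *
to(.508,.309,.026,12.7); s=r.get_state(); print(s['clock'],s['q'],s['qd'].round(2) if hasattr(s['qd'],'round') else s['qd'])
t=snap('side','side1.png')
a=cv2.imread('pics/side1.png'); cv2.imwrite('pics/c4.png',cv2.resize(a[90:270,180:420],None,fx=3.3,fy=3.3,interpolation=2))
E
```

```text
shift [-1.000e-02  0.000e+00  1.241e+01] turn [-0.1  0.  -0.1]
1.3 [-0.65039344  0.76429828  0.04647072  1.74697627 -0.05501501  0.63280386
 -0.35278351] [-0.05 -0.02 -0.04  0.01 -0.    0.   -0.  ]
```

View pics/c4.png

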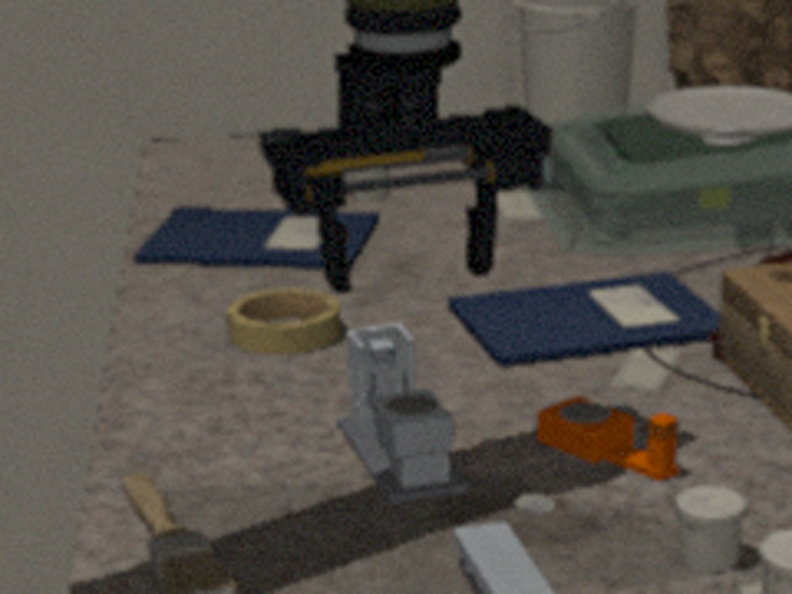

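The fingers, at (340,280) and (481,270) in the crop, straddle the block with its pellet at (418,403). I'll go down and grip.

{"method": "carry_out", "body": {"rows": [[[0, 0, 3], [0, 0, 0], 0], [[0, 0, 6], [0, 0, 0], 0], [[0, 0, 9], [0, 0, 0], 0], [[0, 0, 11], [0, 0, 0], 0], [[0, 0, 12.2], [0, 0, 0], 0], [[0, 0, 12.4], [0, 0, 0], 0], [[0, 0, 12.4], [0, 0, 0], 0.6], [[0, 0, 12.4], [0, 0, 0], 0.6], [[0, 0, 12.4], [0, 0, 0], 0.6], [[0, 0, 12.4], [0, 0, 0], 0.6], [[0, 0, 12.4], [0, 0, 0], 0.6], [[0, 0, 12.4], [0, 0, 0], 0.6]], "newtons": 25}}

```text
clock: 2.55
tool_pos: [0.508, 0.3098, 0.027]
eef_rot: [0.625, 0.781, 0.0, -0.0]
contact_force: [-0.0, -0.3, 1.9]
opening: 0.497
finger_force: 25.0
```

{"method": "carry_out", "body": {"rows": [[[0, 0, 0], [0, 0, 0], 0.7], [[0, 0, -0.5], [0, 0, 0], 0.7], [[0, 0, -2], [0, 0, 0], 0.7], [[0, 0, -4], [0, 0, 0], 0.7], [[0, 0, -6], [0, 0, 0], 0.7], [[0, 0, -8], [0, 0, 0], 0.7], [[0, 0, -10], [0, 0, 0], 0.7], [[0, 0, -10], [0, 0, 0], 0.7], [[0, 0, -10], [0, 0, 0], 0.7], [[0, 0, -10], [0, 0, 0], 0.7]], "newtons": 30}}

```text
clock: 3.55
tool_pos: [0.5074, 0.3094, 0.1259]
eef_rot: [0.625, 0.781, -0.001, -0.0]
contact_force: [0.6, -0.2, -2.9]
opening: 0.496
finger_force: 30.0
```

```bash
python3 - <<'E'
from h import *
s=snap('top','top2.png'); t=snap('side','side2.png')
st=r.get_state(); print(st['tool_pos'],st['opening'],st['contact_force'],R.from_quat(st['eef_rot']).as_matrix()[:2,1])
to(*sh(.215,0),.127,10.)
a=cv2.imread('pics/side2.png')[100:280,200:400]; b=cv2.imread('pics/top2.png')[205:305,150:290]
a=cv2.resize(a,(600,540),interpolation=2)[:, 200:400] if 0 else cv2.resize(a,(400,360),interpolation=2)
b=cv2.resize(b,(400,286),interpolation=2); c=np.zeros((360,800,3),np.uint8); c[:,:400]=a; c[:286,400:]=b; cv2.imwrite('pics/c5.png',c)
E
```

```text
[0.50737159 0.30943402 0.12564456] 0.4933889445847755 [ 0.45439796  0.0313079  -2.46826061] [0.97553514 0.21983387]
shift [-25.11  -0.45  -0.12] turn [-0.1  0.   2.7]
```

View pics/c5.png

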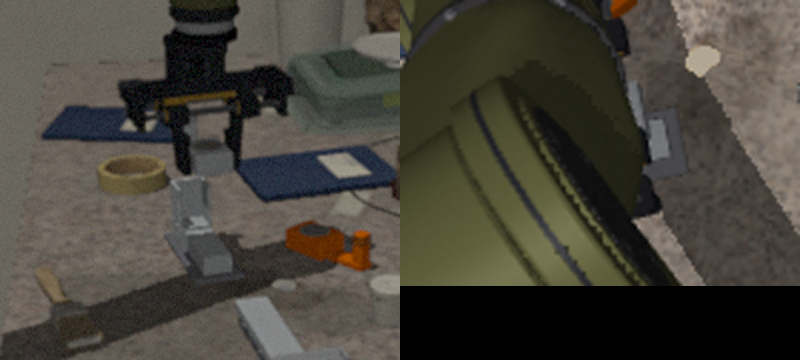

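The cassette is lifted and held level, and the stand is empty. I'll carry it over the shelf.

{"method": "carry_out", "body": {"rows": [[[-3, 0, 0], [0, 0, 0], 0.7], [[-7, -0.1, 0], [0, 0, 1], 0.7], [[-11, -0.2, 0], [0, 0, 2], 0.7], [[-15, -0.3, 0], [0, 0, 2.7], 0.7], [[-19, -0.4, 0], [0, 0, 2.7], 0.7], [[-22, -0.45, 0], [0, 0, 2.7], 0.7], [[-24.2, -0.45, 0], [0, 0, 2.7], 0.7], [[-25.1, -0.45, 0], [0, 0, 2.7], 0.7], [[-25.1, -0.45, 0], [0, 0, 2.7], 0.7], [[-25.1, -0.45, 0], [0, 0, 2.7], 0.7], [[-25.1, -0.45, 4], [0, 0, 2.7], 0.7], [[-25.1, -0.45, 6], [0, 0, 2.7], 0.7]]}}

```text
clock: 4.85
tool_pos: [0.5579, 0.0667, 0.0651]
eef_rot: [0.642, 0.767, 0.0, -0.001]
contact_force: [-0.1, 0.0, -3.1]
opening: 0.497
finger_force: 30.0
```

```bash
python3 - <<'E'
from h import *
to(*sh(.215,0),.027,10.)
s=snap('top','top3.png'); t=snap('side','side3.png'); print(r.get_state()['tool_pos'])
a=cv2.imread('pics/side3.png')[150:330,240:440]; b=cv2.imread('pics/top3.png')[185:285,250:390]
c=np.zeros((360,800,3),np.uint8); c[:,:400]=cv2.resize(a,(400,360),interpolation=2); c[:286,400:]=cv2.resize(b,(400,286),interpolation=2); cv2.imwrite('pics/c6.png',c)
E
```

```text
shift [-0.33 -0.02  3.81] turn [-0.1 -0.1  0.2]
[0.55638799 0.0662998  0.06421823]
```

View pics/c6.png

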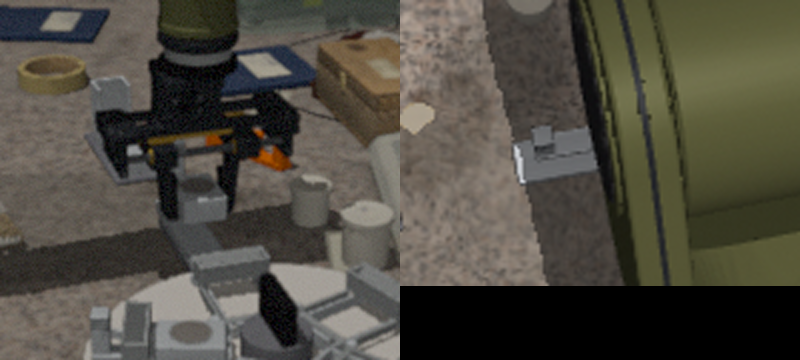

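```bash
python3 - <<'E'
from h import *
s=load('top3.png'); st=r.get_state(); print(st['tool_pos'],st['clock'])
im=cv2.cvtColor(s['image'],cv2.COLOR_RGB2GRAY); print(im[226:242,290:312])
u=(sh(1,0)-sh(0,0))
print('post expect px',proj(s,[*(st['tool_pos'][:2]+.076*u),.113]))
to(*sh(.215,0),.0275,10.)
E
```

```text
[0.55638799 0.0662998  0.06421823] 4.95
[[ 65  66  71  73  72  78  80  76  71  79  80  75  71  62  55  63  70  71
   70  68  73  77]
 [ 63  64  73  73  72  75  79  75  67  74  77  73  66  62  71  70  67  70
   72  67  66  68]
 [ 73  70  68  70  71  71  74  73  72  70  72  56  61  67  71  63  66  66
   72  72  74  71]
 [ 66  63  69  69  67  65  47  77  87 108 102 105 102  63  59  63  69  73
   74  75  78  74]
 [ 67  65  63  63  64  64 106 109 105 107 107 107 101  54  69  71  70  69
   82  89 101 116]
 [ 68  65  61  65  69  67  86 109 109 108 108 108 105  74  99 113 115 109
  109 110 109 110]
 [ 68  70  67  72  72  69  77 112 111 110 110 110 109  84 111 111 109 109
  108 107 106 107]
 [ 71  71  67  68  66  68  77 113 113 113 112 113 108  83 107 107 106 106
  105 105 107 107]
 [ 73  74  77  98 104 105  76 111 113 112 113 114 112 104 106 107 107 108
  108 108 107 106]
 [111 110 107 106 107 105  91 114 110 110 106  90  73  63  94 108 108 108
  108 108 109 109]
 [191 107 108 109 109 108 104  45  57  59  44  53  56  65  93 109 109 109
  110 110 110 110]
 [196 191 108 109 109 110 105  45  61  52  60  71  70  72  96 110 110 110
  110 110 109 110]
 [187 195 111 111 110 111 108  76  71  70  70  70  69  73  96 109 109 113
  118 104  90  78]
 [183 194 110 109 110 110 107  86  80  90  90  92 110 113  97  84  74  72
   88  88  97 106]
 [140 200 192 109 108 108 104  82  99  85  74  73  88  89  97 107 106 106
  107 107 106 105]
 [112 199 189 108 107 106 107 105  88  98 107 108 107 107 107 106 107 106
  107 106 105 106]]
post expect px [300.05124023 232.57314851]
shift [-0.31  0.15  3.67] turn [-0.3 -0.1  0.2]
```

{"method": "carry_out", "body": {"rows": [[[-0.3, 0.15, 1.5], [0, 0, 0], 0.7], [[-0.3, 0.15, 2.6], [0, 0, 0], 0.7], [[-0.3, 0.15, 3.2], [0, 0, 0], 0.7], [[-0.3, 0.15, 3.4], [0, 0, 0], 0.7], [[-0.3, 0.15, 3.5], [0, 0, 0], 0.7], [[-0.3, 0.15, 3.5], [0, 0, 0], 0.7], [[-0.3, 0.15, 3.5], [0, 0, 0], 0.7]]}}

```text
clock: 5.65
tool_pos: [0.5612, 0.0613, 0.0321]
eef_rot: [0.643, 0.766, 0.0, 0.0]
contact_force: [-0.5, -0.3, -1.8]
opening: 0.495
finger_force: 30.0
```

```bash
python3 - <<'E'
from h import *
for i in range(3):
    r.snapshot('top'); st=r.get_state(); print(st['tool_pos'],st['contact_force'])
to(*sh(.215,0),.0275,10.)
E
```

```text
[0.56111505 0.06132893 0.03209501] [ 0.21517745  0.91035306 -2.18188788]
[0.56107584 0.06131315 0.0320613 ] [ 0.47762443  0.85352888 -1.83589277]
[0.56105971 0.06134415 0.03202908] [ 0.42363791 -0.65831966 -2.3601042 ]
shift [ 0.27 -0.25  0.45] turn [ 0. -0. -0.]
```

{"method": "carry_out", "body": {"rows": [[[0.25, -0.25, 0.1], [0, 0, 0], 0.7], [[0.25, -0.25, 0.2], [0, 0, 0], 0.7], [[0.25, -0.25, 0.3], [0, 0, 0], 0.7], [[0.25, -0.25, 0.4], [0, 0, 0], 0.7], [[0.25, -0.25, 0.45], [0, 0, 0], 0.7], [[0.25, -0.25, 0.45], [0, 0, 0], 0.7], [[0.25, -0.25, 0.45], [0, 0, 0], 0.7], [[0.25, -0.25, 0.45], [0, 0, 0], 0.7]]}}

```text
clock: 6.6
tool_pos: [0.5579, 0.0634, 0.0279]
eef_rot: [0.643, 0.766, 0.0, 0.0]
contact_force: [-1.4, -0.5, 6.2]
opening: 0.496
finger_force: 30.0
```

{"method": "carry_out", "body": {"rows": [[[0, 0, 0], [0, 0, 0], 0.45], [[0, 0, 0], [0, 0, 0], 0.4], [[0, 0, 0], [0, 0, 0], 0.2], [[0, 0, 0], [0, 0, 0], 0.1], [[0, 0, 0], [0, 0, 0], 0.1], [[0, 0, -1], [0, 0, 0], 0.1], [[0, 0, -3], [0, 0, 0], 0.1], [[0, 0, -6], [0, 0, 0], 0.1], [[0, 0, -9], [0, 0, 0], 0.1], [[0, 0, -11], [0, 0, 0], 0.1], [[4, 0, -11], [0, 0, 0], 0.1], [[7.8, 0, -11], [0, 0, 0], 0.1]]}}

```text
clock: 7.8
tool_pos: [0.5453, 0.14, 0.139]
eef_rot: [0.644, 0.765, 0.001, 0.001]
contact_force: [-0.4, -0.2, 0.4]
opening: 0.899
finger_force: 0.0
```

```bash
python3 - <<'E'
from h import *
r.snapshot('side')
s=snap('top','top4.png'); t=snap('side','side4.png'); print(r.get_state()['tool_pos'],r.get_state()['opening'])
to(*sh(.295,0),.041,10.)
a=cv2.imread('pics/side4.png')[150:330,240:440]; b=cv2.imread('pics/top4.png')[185:285,250:390]
c=np.zeros((360,800,3),np.uint8); c[:,:400]=cv2.resize(a,(400,360),interpolation=2); c[:286,400:]=cv2.resize(b,(400,286),interpolation=2); cv2.imwrite('pics/c7.png',c)
for l in (.215,.291): print(proj(t,[*sh(l,0),.057+.020*(l>.25)]))
E
```

```text
[0.54369421 0.14400859 0.13794565] 0.90191278541831
shift [-0.2   0.02  9.69] turn [ 0.  -0.1  0.3]
[339.68902454 259.31791096]
[328.73051502 234.61110213]
```

View pics/c7.png

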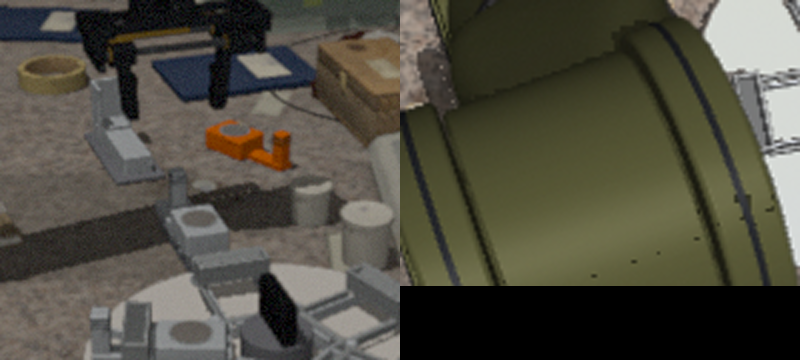

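The cassette lies flat on the shelf with its post pointing away from the wheel, and the pellet at (339.5,258.5) matches the prediction. Next I'll grip the post.

{"method": "carry_out", "body": {"rows": [[[-0.1, 0, 3], [0, 0, 0], 0.1], [[-0.2, 0, 6], [0, 0, 0], 0.1], [[-0.2, 0, 8], [0, 0, 0], 0.1], [[-0.2, 0, 9.2], [0, 0, 0], 0.2], [[-0.2, 0, 9.6], [0, 0, 0], 0.4], [[-0.2, 0, 9.6], [0, 0, 0], 0.6], [[-0.2, 0, 9.6], [0, 0, 0], 0.75], [[-0.2, 0, 9.6], [0, 0, 0], 0.9], [[-0.2, 0, 9.6], [0, 0, 0], 0.9], [[-0.2, 0, 9.6], [0, 0, 0], 0.9], [[-0.2, 0, 9.6], [0, 0, 0], 0.9]], "newtons": 25}}

```text
clock: 9.05
tool_pos: [0.5449, 0.1382, 0.0415]
eef_rot: [0.643, 0.766, 0.0, 0.0]
contact_force: [-0.8, 1.0, 0.4]
opening: 0.196
finger_force: 0.0
```

```bash
python3 - <<'E'
from h import *
r.snapshot('side');st=r.get_state(); print(st['tool_pos'],st['opening'],st['contact_force'])
to(*sh(.152,0),.041,10.)
E
```

```text
[0.54484172 0.13826192 0.0414094 ] 0.1760338839987828 [-0.27618062  0.12766464  1.60411166]
shift [-13.89   0.02   0.04] turn [ 0. -0. -0.]
```

{"method": "carry_out", "body": {"rows": [[[0, 0, 0], [0, 0, 0], 0.65], [[0, 0, 0], [0, 0, 0], 0.65], [[0.4, 0, 0], [0, 0, 0], 0.65], [[0.4, 0, 0], [0, 0, 0], 0.75], [[0.4, 0, 0], [0, 0, 0], 0.92], [[0.4, 0, 0], [0, 0, 0], 0.92], [[0.4, 0, 0], [0, 0, 0], 0.92], [[0.4, 0, 0], [0, 0, 0], 0.92]], "newtons": 25}}

```text
clock: 9.9
tool_pos: [0.544, 0.1424, 0.0412]
eef_rot: [0.643, 0.766, 0.0, -0.0]
contact_force: [-1.5, 0.6, -0.2]
opening: 0.177
finger_force: 25.0
```

```bash
python3 - <<'E'
from h import *
t=snap('side','side5.png');st=r.get_state(); print(st['tool_pos'],st['opening'],st['contact_force'],st['finger_force'])
to(*sh(.152,0),.0415,10.)
print(proj(t,[*sh(.291,0),.077]))
im=t['image']; h=cv2.cvtColor(im,cv2.COLOR_RGB2HSV)
m=((h[...,1]>15)&(h[...,2]<125)&(h[...,2]>70)).astype(np.uint8)
print(h[250:268:3,320:360:3,2])
E
```

```text
[0.54402208 0.14239814 0.04119949] 0.17464746762655894 [0.18320925 0.63585535 0.53827736] 24.99982378911227
shift [-14.31   0.02  -0.04] turn [ 0. -0.  0.]
[328.73051502 234.61110213]
[[ 37  20  87  88  90  28  39  33  45  48  40  40  42  32]
 [ 68  75  76  83 100 101 133 140 143  41  40  44  44  55]
 [ 67  73 133 143 126 104  98  97 104 121  46  48  49  46]
 [ 49  93 100 140  94  98  97  97  97 100  97  42  55  50]
 [ 48  74  93 121 120  97  98  98 106 124 141  62  46  39]
 [ 47  56  87  88 140 141 142 147 145 140 138 125  46  54]]
```

{"method": "carry_out", "body": {"rows": [[[-0.8, 0, 0], [0, 0, 0], 0.92], [[-1.8, 0, 0], [0, 0, 0], 0.92], [[-2.8, 0, 0], [0, 0, 0], 0.92], [[-3.8, 0, 0], [0, 0, 0], 0.92], [[-4.6, 0, 0], [0, 0, 0], 0.92], [[-5.2, 0, 0], [0, 0, 0], 0.92], [[-5.8, 0, 0], [0, 0, 0], 0.92], [[-6.4, 0, 0], [0, 0, 0], 0.92], [[-7, 0, 0], [0, 0, 0], 0.92], [[-7, 0, 0], [0, 0, 0], 0.92]]}}

```text
clock: 10.95
tool_pos: [0.5565, 0.0721, 0.0413]
eef_rot: [0.643, 0.766, -0.0, 0.0]
contact_force: [0.5, -0.1, -0.2]
opening: 0.18
finger_force: 25.0
```

```bash
python3 - <<'E'
from h import *
t=snap('side','side6.png');s=snap('top','top6.png');st=r.get_state(); print(st['tool_pos'],st['opening'],st['contact_force'],st['finger_force'])
to(*sh(.152,0),.041,10.)
E
```

```text
[0.55653645 0.07217764 0.04121627] 0.17750339692046252 [ 0.07921685 -1.40516855  0.36690372] 25.000863312743604
shift [-7.18  0.02  0.03] turn [ 0.   0.1 -0.1]
```

{"method": "carry_out", "body": {"rows": [[[-0.5, 0, 0], [0, 0, 0], 0.92], [[-1, 0, 0], [0, 0, 0], 0.92], [[-1.5, 0, 0], [0, 0, 0], 0.92], [[-2, 0, 0], [0, 0, 0], 0.92], [[-2.5, 0, 0.03], [0, 0, 0], 0.92], [[-3, 0, 0.03], [0, 0, 0], 0.92], [[-3.5, 0, 0.03], [0, 0, 0], 0.92], [[-4, 0, 0.03], [0, 0, 0], 0.92], [[-4.5, 0, 0.03], [0, 0, 0], 0.92], [[-4.5, 0, 0.03], [0, 0, 0], 0.92]]}}

```text
clock: 12.05
tool_pos: [0.5642, 0.027, 0.0409]
eef_rot: [0.644, 0.765, -0.001, 0.001]
contact_force: [0.8, -0.9, 1.5]
opening: 0.176
finger_force: 25.0
```

```bash
python3 - <<'E'
from h import *
t=snap('side','side7.png');s=snap('top','top7.png');st=r.get_state(); print(st['tool_pos'],st['opening'],st['contact_force'],st['moment'],st['finger_force'])
to(*sh(.152,0),.041,10.)
a=cv2.imread('pics/side7.png')[180:360,260:460]; b=cv2.imread('pics/top7.png')[150:290,345:490]
c=np.zeros((400,800,3),np.uint8); c[:360,:400]=cv2.resize(a,(400,360),interpolation=2); c[:386,400:]=cv2.resize(b,(400,386),interpolation=2); cv2.imwrite('pics/c8.png',c)
E
```

```text
[0.56422939 0.0270124  0.04089572] 0.17813498542963171 [ 0.83904033 -2.12255082  0.95575294] [-0.3141477   0.01440438  0.02713961] 25.00007703434676
shift [-2.6   0.04 -0.01] turn [-0.   0.1 -0.1]
```

View pics/c8.png

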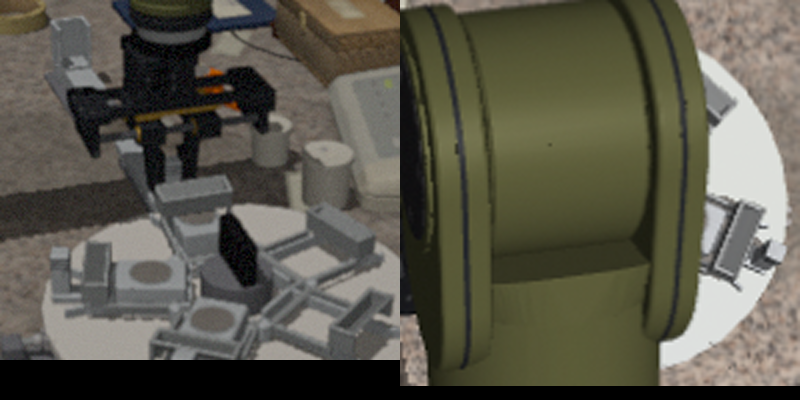

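The catch is riding on the block as it enters. I'll keep pushing toward the end stop and watch the force.

{"method": "carry_out", "body": {"rows": [[[-0.5, 0.03, 0], [0, 0, 0], 0.92], [[-1, 0.03, 0], [0, 0, 0], 0.92], [[-1.5, 0.03, 0], [0, 0, 0], 0.92], [[-1.9, 0.03, 0.03], [0, 0, 0], 0.92], [[-2.2, 0.03, 0.05], [0, 0, 0], 0.92], [[-2.4, 0.03, 0.05], [0, 0, 0], 0.92], [[-2.5, 0.03, 0.05], [0, 0, 0], 0.92], [[-2.5, 0.03, 0.05], [0, 0, 0], 0.92]]}}

```text
clock: 12.95
tool_pos: [0.5685, 0.0038, 0.0403]
eef_rot: [0.643, 0.766, -0.0, 0.0]
contact_force: [0.8, -0.3, -2.1]
opening: 0.18
finger_force: 25.0
```

{"method": "carry_out", "body": {"rows": [[[0, 0, 0], [0, 0, 0], 0.92], [[-0.1, 0, 0], [0, 0, 0], 0.92], [[-0.1, 0, 0], [0, 0, 0], 0.92]]}}

```text
clock: 13.25
tool_pos: [0.5688, 0.0034, 0.0404]
eef_rot: [0.643, 0.766, 0.0, -0.0]
contact_force: [-1.0, 0.4, -2.8]
opening: 0.176
finger_force: 25.0
```

{"method": "carry_out", "body": {"rows": [[[-0.1, 0, 0], [0, 0, 0], 0.92], [[-0.2, 0, 0], [0, 0, 0], 0.92], [[-0.2, 0, 0], [0, 0, 0], 0.92]]}}

```text
clock: 13.55
tool_pos: [0.5693, 0.001, 0.0404]
eef_rot: [0.643, 0.766, 0.0, 0.0]
contact_force: [-0.1, -0.1, -2.8]
opening: 0.177
finger_force: 25.0
```

{"method": "carry_out", "body": {"rows": [[[-0.1, 0, 0.05], [0, 0, 0], 0.92], [[-0.2, 0, 0.08], [0, 0, 0], 0.92], [[-0.2, 0, 0.08], [0, 0, 0], 0.92]]}}

```text
clock: 13.85
tool_pos: [0.5697, 0.0, 0.0399]
eef_rot: [0.643, 0.766, 0.0, -0.0]
contact_force: [-0.8, 1.8, 1.0]
opening: 0.18
finger_force: 25.0
```

{"method": "carry_out", "body": {"rows": [[[-0.1, 0, 0], [0, 0, 0], 0.92], [[-0.2, 0, 0], [0, 0, 0], 0.92], [[-0.2, 0, 0], [0, 0, 0], 0.92]]}}

```text
clock: 14.15
tool_pos: [0.5697, -0.0001, 0.0399]
eef_rot: [0.642, 0.767, 0.001, -0.001]
contact_force: [-0.8, 6.0, 3.4]
opening: 0.178
finger_force: 25.0
```

It has stopped against the end stop: 6 N with no further motion. I'll let go and rise.

{"method": "carry_out", "body": {"rows": [[[0.15, 0, 0], [0, 0, 0], 0.9], [[0.2, 0, 0], [0, 0, 0], 0.75], [[0.2, 0, 0], [0, 0, 0], 0.6], [[0.2, 0, 0], [0, 0, 0], 0.55], [[0.2, 0, 0], [0, 0, 0], 0.55], [[0.3, 0, -1], [0, 0, 0], 0.55], [[0.4, 0, -3], [0, 0, 0], 0.55], [[0.5, 0, -6], [0, 0, 0], 0.55], [[0.5, 0, -10], [0, 0, 0], 0.55], [[3, 0, -13], [0, 0, 0], 0.55], [[8, 0, -14], [0, 0, 0], 0.55], [[12, 0, -14], [0, 0, 0], 0.55]]}}

```text
clock: 15.35
tool_pos: [0.55, 0.1175, 0.1825]
eef_rot: [0.643, 0.766, 0.002, 0.001]
contact_force: [-0.4, 0.7, -0.4]
opening: 0.449
finger_force: 0.0
```

```bash
python3 - <<'E'
from h import *
r.snapshot('top')
t=snap('side','side8.png');s=snap('top','top8.png');st=r.get_state(); print(st['tool_pos'],st['q'].round(2))
t0=load('side0.png');s0=load('top0.png')
P={'pellet':[*sh(.072,0),.057],'post':[*sh(.148,0),.076],'catch':[*sh(.110,0),.067],'catchL':[*sh(.110,.03),.067],'catchR':[*sh(.110,-.03),.067]}
for n,p in P.items(): print(n,proj(t,p).round(1),proj(s,p).round(1))
g=lambda k:cv2.cvtColor(k['image'],cv2.COLOR_RGB2GRAY).astype(int)
A,B=g(t0),g(t)
d=cv2.GaussianBlur((B-A).astype(np.float32),(3,3),0)
x0,y0,x1,y1=325,245,400,312
print('cols',list(range(x0,x1,3)))
for y in range(y0,y1,2): print(y,''.join('#' if abs(v)>18 else '.' for v in d[y,x0:x1]), )
np.set_printoptions(linewidth=250)
for n,k in(('old',A),('new',B)): print(n); print(k[258:300:2,354])
for c in (342,348,354,360,366): print(c,A[262:292,c],'\n   ',B[262:292,c])
E
```

```text
[0.54817909 0.11970416 0.18047195] [-0.28  0.68 -0.03  1.83  0.02  0.63 -0.14]
pellet [363.6 294.8] [392.2 221.4]
post [350.3 266.1] [361.9 224.9]
catch [356.8 279.8] [377.2 223.1]
catchL [341.1 282.3] [379.9 235.3]
catchR [372.3 277.4] [374.6 211.1]
cols [325, 328, 331, 334, 337, 340, 343, 346, 349, 352, 355, 358, 361, 364, 367, 370, 373, 376, 379, 382, 385, 388, 391, 394, 397]
245 .............................................................##############
247 .................................#######...................##........#.....
249 ##########............####################.........###########.............
251 ##############################################################.............
253 ##############################################################.............
255 ##############################################################.............
257 ##############################################################.............
259 ##############################################################.............
261 ##########........#############################################...........
[... 2746 characters left out ...]
06 110 111 107 111 112 106  87  72  68  72  71  72  70  69  85 100] 
    [ 48  47  49  71 102 129 119  82  64  65  74  67  93 104 114 115 115 115 113 109  90  67  69  71  76  73 102 140 141 137]
360 [ 83  87  89  90  91  97 102  96  94  98  99 104 108 108 109 108 114 115 109  90  71  70  65  76  76  74  74  86  91  88] 
    [ 41  46  43  49  40  47  57  68  91 104 107 103 115 114 111 109 113 115 112  90  75  74  73  73  74  95 135 136 110  91]
366 [ 92  91  90  86  78  72  88  98 104  99 101 103 115 110 106 110 115 106  88  71  67  70  73  75  73  71  73  67  70  67] 
    [ 46  48  46  39  38  43  48  66  98 104 104 110 112 106 108 113 113 106  95  71  72  73  72  72 105 141 143 131 112  96]
```

The catch bar pixels match the initial picture, so the catch is down with the block and post behind it. Now I'll measure the knob.

```bash
python3 - <<'E'
from h import *
s=load('top0.png');t=load('side0.png')
def cont(k,th,x0,y0,x1,y1):
    v=k['image'].max(2); z=np.zeros_like(v); z[y0:y1,x0:x1]=(v[y0:y1,x0:x1]<th)
    c=max(cv2.findContours(z,cv2.RETR_EXTERNAL,cv2.CHAIN_APPROX_NONE)[0],key=cv2.contourArea); return c
np.set_printoptions(linewidth=200)
print(s['image'].max(2)[203:226,405:443])
for n,k,b,th in(('top',s,(405,195,445,232),40),('side',t,(360,275,395,325),45)):
    c=cont(k,th,*b); print(n,cv2.contourArea(c),cv2.approxPolyDP(cv2.convexHull(c),1.,True).reshape(-1,2).tolist())
E
```

```text
[[130 156 177 122 125 137 179 179 173 107 112 154 195 197 201 201 201 198 164  89  74  93 150 180 178 157  98 111 137 146 140 153 186 201 201 201 201 200]
 [179 123 120 116 163 179 177 108  88  98 116 119 116 112 119 121 121 121 121 115  95  76  88 146 184 172 138 105 108 133 143 140 137 175 201 201 201 201]
 [115  94 148 175 168 121 100  97 114 113 106 106 108 109 108 109 108 108 109 110 106  99  80  78 145 184 170 142 107 108 129 144 141 144 181 202 201 201]
 [146 173 169 121  99 100 116 106  83  96 108 109 110 108 108 108 108 109 110 109 109 108 105  92  84 146 185 153 113 103 102 126 144 142 147 183 200 167]
 [172 123 101 106 115 116 111  96 103 107 109 108 109 109 109 109 110 110  97  88 110 108  94  65  64  74 115 122  91  73  47  54 106 144 145 152 147 113]
 [115 134 116 117 118 109  82  96 109 108 108 108 108 108  96  67  67  68  66  63  64  54  45  37  29  25  39  46  38  32  22  21  65 113 141 146 128 120]
 [196 179 118 118 113  95  93 108 109  98  66  66  67  67  61  44  38  40  35  25  25  22  23  24  22  22  21  21  21  21  24  22  39  81 116 139 142 133]
 [127 125 118 1
[... 1968 characters left out ...]
01 157 140 120 175 186 180 180]
 [176 183 176  66  39  40  60  95 111 111 111 111 110 112 112 113 112 111 111 109 109 109 109 109 109 109 115 121 112  84 131 144  93 141 178 183 185 184]
 [184 175 184 102  40  40  42  63  98 111 111 111 111 112 113 113 112 112 110 109 109 110 109 110 110 110 103 107 100  94 113  84 109 166 182 181 180 169]
 [186 190 201 181 102  41  44  45  59  91 112 110 111 111 113 112 112 112 110 111 110 111 110 110 105 109 118 117  93 125 140  85 135 176 182 181 176 143]]
top 205.0 [[437, 209], [437, 211], [432, 216], [409, 223], [408, 222], [408, 214], [413, 211], [428, 208]]
side 434.5 [[371, 287], [375, 287], [386, 301], [392, 321], [382, 323], [370, 307], [369, 290]]
```

```bash
python3 - <<'E'
from h import *
s=load('top0.png');t=load('side0.png')
for z in (.09,.097,.104):
    A,B=onz(s,414.5,216.3,z),onz(s,436,212,z); d=A-B
    m=(onz(s,413.7,213.7,z)+onz(s,437.2,210.2,z))/2
    C,D=onz(t,372.5,287,z),onz(t,387,303,z); e=C-D
    print(z,'top ang',np.degrees(np.arctan2(-d[0],d[1])),'len',np.linalg.norm(onz(s,413.7,213.7,z)-onz(s,437.2,210.2,z)),'mid',m,'| side ang',np.degrees(np.arctan2(-e[0],e[1])),'len',np.linalg.norm(e),'mid',(C+D)/2)
to(*AX,.15,10.); to(*AX,.066,10.)
print(r.get_state()['tool_pos'])
E
```

```text
0.09 top ang 11.438353483171614 len 0.05617728269456701 mid [ 0.59715202 -0.15005863  0.09      ] | side ang 14.808511410620754 len 0.05627623838591949 mid [ 0.59994865 -0.1354213   0.09      ]
0.097 top ang 11.43835348317172 len 0.05579785620361981 mid [ 0.59519405 -0.14826094  0.097     ] | side ang 14.808511410620694 len 0.055523477941914236 mid [ 0.59759193 -0.14690207  0.097     ]
0.104 top ang 11.438353483171692 len 0.05541842971267262 mid [ 0.59323608 -0.14646325  0.104     ] | side ang 14.808511410620742 len 0.05477071749790901 mid [ 0.59523521 -0.15838285  0.104     ]
shift [-27.21  -0.18   2.98] turn [ 0.  -0.1  0.4]
shift [-27.23  -0.18  11.38] turn [ 0.  -0.1  0.4]
[0.54817909 0.11970416 0.18047195]
```

{"method": "carry_out", "body": {"rows": [[[-4, 0, 0], [0, 0, 0], 0.62], [[-8, 0, 0], [0, 0, 0], 0.62], [[-12, -0.1, 0], [0, 0, 0], 0.62], [[-16, -0.1, 0], [0, 0, 0], 0.62], [[-20, -0.2, 0], [0, 0, 0.4], 0.62], [[-23, -0.2, 0.5], [0, 0, 0.4], 0.62], [[-25.5, -0.2, 1.5], [0, 0, 0.4], 0.62], [[-27.2, -0.2, 3], [0, 0, 0.4], 0.62], [[-27.2, -0.2, 3], [0, 0, 0.4], 0.62], [[-27.2, -0.2, 3], [0, 0, 0.4], 0.62], [[-27.2, -0.2, 3], [0, 0, 0.4], 0.62]]}}

```text
clock: 16.6
tool_pos: [0.5945, -0.1505, 0.1499]
eef_rot: [0.645, 0.765, 0.001, -0.0]
contact_force: [-0.1, 0.4, 0.2]
opening: 0.381
finger_force: 0.0
```

```bash
python3 - <<'E'
from h import *
r.snapshot('side'); r.snapshot('side'); st=r.get_state(); print(st['tool_pos'],st['opening'],st['q'].round(2))
to(*AX,.064,10.5)
E
```

```text
[ 0.59470218 -0.150737    0.15015564] 0.3800812179909543 [ 0.21  0.78 -0.07  1.69  0.08  0.68  0.27]
shift [0.23 0.11 8.62] turn [ 0.1 -0.  -0.8]
```

{"method": "carry_out", "body": {"rows": [[[0.2, 0.1, 3], [0, 0, -0.8], 0.62], [[0.2, 0.1, 5.5], [0, 0, -0.8], 0.62], [[0.2, 0.1, 7.5], [0, 0, -0.8], 0.62], [[0.2, 0.1, 8.3], [0, 0, -0.8], 0.62], [[0.2, 0.1, 8.5], [0, 0, -0.8], 0.62], [[0.2, 0.1, 8.5], [0, 0, -0.8], 0.62], [[0.2, 0.1, 8.5], [0, 0, -0.8], 0.93], [[0.2, 0.1, 8.5], [0, 0, -0.8], 0.93], [[0.2, 0.1, 8.5], [0, 0, -0.8], 0.93], [[0.2, 0.1, 8.5], [0, 0, -0.8], 0.93]], "newtons": 20}}

```text
clock: 17.7
tool_pos: [0.5968, -0.1504, 0.0655]
eef_rot: [0.64, 0.768, 0.001, 0.002]
contact_force: [2.4, 0.4, 2.5]
opening: 0.156
finger_force: 20.0
```

{"method": "carry_out", "body": {"rows": [[[0, 0, 0], [0, 0, 0], 0.95], [[0, 0, 0], [0, 0, 0], 0.95]], "newtons": 45}}

```text
clock: 17.9
tool_pos: [0.5969, -0.1504, 0.0656]
eef_rot: [0.64, 0.768, 0.001, 0.002]
contact_force: [4.8, 0.6, 5.2]
opening: 0.151
finger_force: 45.0
```

```bash
python3 - <<'E'
from h import *
st=r.get_state(); print(st['tool_pos'],st['opening'],st['contact_force'],st['moment'],R.from_quat(st['eef_rot']).as_matrix()[:,1])
to(*AX,.064,82.5)
E
```

```text
[ 0.59687992 -0.15040774  0.06557488] 0.1506122779670023 [4.75927849 0.64303289 5.18718071] [ 0.05299374 -0.73934601 -0.08976957] [0.98356577 0.18050645 0.00397373]
shift [ 0.24 -0.1   0.16] turn [  0.2   0.2 -72.1]
```

{"method": "carry_out", "body": {"rows": [[[0.2, 0.1, 0], [0, 0, -2], 0.95], [[0.2, 0.1, 0], [0, 0, -6], 0.95], [[0.2, 0.1, 0], [0, 0, -11], 0.95], [[0.2, 0.1, 0], [0, 0, -16], 0.95], [[0.2, 0.1, 0], [0, 0, -21], 0.95], [[0.2, 0.1, 0], [0, 0, -26], 0.95], [[0.2, 0.1, 0], [0, 0, -31], 0.95], [[0.2, 0.1, 0], [0, 0, -36], 0.95], [[0.2, 0.1, 0], [0, 0, -41], 0.95], [[0.2, 0.1, 0], [0, 0, -45], 0.95], [[0.2, 0.1, 0], [0, 0, -48], 0.95], [[0.2, 0.1, 0], [0, 0, -48], 0.95]]}}

```text
clock: 19.1
tool_pos: [0.5984, -0.1493, 0.0655]
eef_rot: [0.271, 0.962, 0.0, 0.003]
contact_force: [7.0, -0.9, 3.2]
opening: 0.152
finger_force: 45.0
```

```bash
python3 - <<'E'
from h import *
t=snap('side','side9.png'); st=r.get_state(); print(st['tool_pos'],st['opening'],st['contact_force'],st['moment'],st['q'].round(2))
to(*AX,.065,82.4)
E
```

```text
[ 0.59843119 -0.14927051  0.06555053] 0.14871507737528764 [ 6.61480485 -1.72257385  3.37642651] [-0.28278484 -1.24216989 -0.04779931] [ 0.32  0.92 -0.27  1.71  0.41  0.56  0.82]
shift [ 0.31 -0.06  0.05] turn [  0.1   0.4 -24. ]
```

{"method": "carry_out", "body": {"rows": [[[-0.05, 0, 0], [0, 0, -4], 0.95], [[-0.1, 0, 0], [0, 0, -8], 0.95], [[-0.1, 0, 0], [0, 0, -12], 0.95], [[-0.1, 0, 0], [0, 0, -16], 0.95], [[-0.1, 0, 0], [0, 0, -19], 0.95], [[-0.1, 0, 0], [0, 0, -21.5], 0.95], [[-0.1, 0, 0], [0, 0, -23], 0.95], [[-0.1, 0, 0], [0, 0, -24], 0.95], [[-0.1, 0, 0], [0, 0, -24], 0.95], [[-0.1, 0, 0], [0, 0, -24], 0.95]]}}

```text
clock: 20.15
tool_pos: [0.5987, -0.1484, 0.0656]
eef_rot: [0.066, 0.998, 0.0, 0.002]
contact_force: [5.1, 0.3, 4.0]
opening: 0.153
finger_force: 45.0
```

```bash
python3 - <<'E'
from h import *
t=snap('side','side10.png'); st=r.get_state(); print(st['tool_pos'],st['opening'],st['contact_force'],st['moment'])
Y=R.from_quat(st['eef_rot']).as_matrix()[:,1]; print(np.degrees(np.arctan2(Y[1],Y[0])))
to(*AX,.065,82.4)
E
```

```text
[ 0.59871081 -0.14836711  0.06551307] 0.15258500899110777 [4.80713231 1.47410963 5.43301006] [ 0.18504144 -0.99264944 -0.12203911]
82.44135568978363
shift [ 0.32 -0.03  0.05] turn [0.1 0.3 0. ]
```

{"method": "carry_out", "body": {"rows": [[[0, 0, 0], [0, 0, 0], 0.8], [[0, 0, 0], [0, 0, 0], 0.62], [[0, 0, 0], [0, 0, 0], 0.62], [[0, 0, 0], [0, 0, 0], 0.62], [[0, 0, -2], [0, 0, 0], 0.62], [[0, 0, -5], [0, 0, 0], 0.62], [[0, 0, -9], [0, 0, 0], 0.62], [[0, 0, -13], [0, 0, 0], 0.62], [[0, 0, -17], [0, 0, 0], 0.62], [[0, 0, -20], [0, 0, 0], 0.62], [[0, 0, -20], [0, 0, 0], 0.62]]}}

```text
clock: 21.3
tool_pos: [0.5986, -0.1489, 0.269]
eef_rot: [0.067, 0.998, -0.0, 0.004]
contact_force: [0.4, -0.1, 0.3]
opening: 0.38
finger_force: 0.0
```

{"method": "carry_out", "body": {"rows": [[[0, 5, 0], [0, 0, 0], 0.62], [[0, 10, 0], [0, 0, 0], 0.62], [[0, 15, 0], [0, 0, 0], 0.62], [[0, 20, 0], [0, 0, 0], 0.62], [[0, 25, 0], [0, 0, 0], 0.62], [[0, 30, 0], [0, 0, 0], 0.62], [[0, 35, 0], [0, 0, 0], 0.62], [[0, 40, 0], [0, 0, 0], 0.62], [[0, 40, 0], [0, 0, 0], 0.62], [[0, 40, 0], [0, 0, 0], 0.62], [[0, 40, 0], [0, 0, 0], 0.62], [[0, 40, 0], [0, 0, 0], 0.62]]}}

```text
clock: 22.5
tool_pos: [0.6498, 0.2448, 0.2642]
eef_rot: [0.068, 0.998, -0.001, -0.0]
contact_force: [0.7, -0.2, 0.4]
opening: 0.38
finger_force: 0.0
```

```bash
python3 - <<'E'
from h import *
r.snapshot('top'); s=snap('top','top11.png'); t=snap('side','side11.png'); st=r.get_state(); print(st['clock'],st['tool_pos'],st['contact_force'])
def rot(l,w,a):
    a=np.radians(a); return sh(l*np.cos(a)-w*np.sin(a),l*np.sin(a)+w*np.cos(a))
# pellets: brownish-grey discs on the wheel, in the top view
hsv=cv2.cvtColor(s['image'],cv2.COLOR_RGB2HSV)
for f in('top0.png','top11.png'):
    k=load(f); hsv=cv2.cvtColor(k['image'],cv2.COLOR_RGB2HSV)
    m=((hsv[...,1]>22)&(hsv[...,2]>90)&(hsv[...,2]<150)&(hsv[...,0]<25)).astype(np.uint8); z=np.zeros_like(m); z[158:284,353:486]=m[158:284,353:486]
    z=cv2.morphologyEx(z,cv2.MORPH_OPEN,np.ones((5,5),np.uint8))
    for i,st_ in enumerate(cv2.connectedComponentsWithStats(z)[2][1:]):
        c=cv2.connectedComponentsWithStats(z)[3][i+1]
        P=onz(k,*c,.057)[:2]-AX; 
        if st_[4]>60: print(f,c.round(1),st_[4],'r',np.linalg.norm(P).round(4),'ang',(np.degrees(np.arctan2(P[1],P[0]))-100).round(1)%360)
for n,l,z in(('pellet',.072,.057),('post',.148,.076),('catch',.110,.067)): print(n,proj(s,[*rot(l,0,72),z]).round(1),proj(t,[*rot(l,0,72),z]).round(1))
E
```

```text
22.65 [0.64969561 0.24595984 0.26468494] [-0.00188997 -0.8521239   0.45154632]
top0.png [364.7 167.5] 522 r 0.1817 ang 307.0
top0.png [472.9 174.2] 727 r 0.1708 ang 208.8
top0.png [448.9 228.7] 116 r 0.0712 ang 144.6
top0.png [418.5 245.1] 131 r 0.0712 ang 71.3
top0.png [480.5 254.4] 107 r 0.1645 ang 135.5
top0.png [368.3 275.5] 470 r 0.1939 ang 37.2
pellet [418.8 245.5] [335.  315.6]
post [417.8 276.1] [289.4 305.7]
catch [418.4 260.5] [312.3 310.4]
```

The arm hides the wheel from the top camera, so I'll move it aside.

{"method": "carry_out", "body": {"rows": [[[4, 3, 0], [0, 0, 0], 0.62], [[8, 6, 0], [0, 0, 0], 0.62], [[12, 9, 0], [0, 0, 0], 0.62], [[16, 12, 0], [0, 0, 0], 0.62], [[20, 14, 0], [0, 0, 0], 0.62], [[24, 17, 0], [0, 0, 0], 0.62], [[28, 20, 0], [0, 0, 0], 0.62], [[32, 23, 0], [0, 0, 0], 0.62], [[36, 25, 0], [0, 0, 0], 0.62], [[39, 26, 0], [0, 0, 0], 0.62], [[39, 26, 0], [0, 0, 0], 0.62], [[39, 26, 0], [0, 0, 0], 0.62]]}}

```text
clock: 23.85
tool_pos: [0.2972, 0.5568, 0.2648]
eef_rot: [0.066, 0.998, -0.0, 0.0]
contact_force: [1.1, -0.5, 0.1]
opening: 0.381
finger_force: 0.0
```

```bash
cat > chk.py <<'E'
from h import *
r.snapshot('top'); snap('top','top12.png'); t=snap('side','side12.png'); st=r.get_state(); print(st['clock'],st['tool_pos'])
for f in('top0.png','top12.png'):
    k=load(f); hsv=cv2.cvtColor(k['image'],cv2.COLOR_RGB2HSV)
    m=((hsv[...,1]>22)&(hsv[...,2]>90)&(hsv[...,2]<150)&(hsv[...,0]<25)).astype(np.uint8); z=np.zeros_like(m); z[158:284,353:486]=m[158:284,353:486]
    z=cv2.morphologyEx(z,cv2.MORPH_OPEN,np.ones((5,5),np.uint8))
    _,_,S,C=cv2.connectedComponentsWithStats(z)
    for a,c in zip(S[1:],C[1:]):
        P=onz(k,*c,.057)[:2]-AX; rr=np.linalg.norm(P)
        if a[4]>40 and rr<.12: print(f,c.round(1),a[4],'r',rr.round(4),'ang',(np.degrees(np.arctan2(P[1],P[0]))-100).round(1)%360)
# catch of the loaded pocket, now at 72 deg: compare with the filled pocket that stood there at the start
a=cv2.cvtColor(load('top0.png')['image'],cv2.COLOR_RGB2GRAY).astype(int); b=cv2.cvtColor(load('top12.png')['image'],cv2.COLOR_RGB2GRAY).astype(int)
d=abs(a-b)
for y in range(225,290,2): print(y,''.join('#' if v>30 else '.' for v in d[y,385:460]))
E
python3 chk.py
```

```text
24.0 [0.29957242 0.55569694 0.26454341]
top0.png [448.9 228.7] 116 r 0.0712 ang 144.6
top0.png [418.5 245.1] 131 r 0.0712 ang 71.3
top12.png [440.5 195.1] 115 r 0.0725 ang 217.1
top12.png [448.7 228.9] 116 r 0.0709 ang 144.0
top12.png [418.6 245. ] 131 r 0.0708 ang 71.4
225 .................................########..................................
227 ..................................#####....................................
229 ...........................................................................
231 ...........................................................................
233 ...........................................................................
235 ............................................#..............................
237 ...........................................................................
239 ...........................................................................
241 ...........................................................................
243 ...........................................................................
245 .........................
[... 1110 characters left out ...]
............................................................
275 #..........................................................................
277 ...........................................................................
279 ...........................................................................
281 ...........##..............................................................
283 ..................#........................................................
285 ..........................###....................#.........................
287 ...........................................................................
289 ...........................................................................
```

The wheel stands exactly one click on. The loaded pocket matches the fixed filled one that stood there at the start almost pixel for pixel, with the pellet at (418.6,245.0) against (418.5,245.1), so the cassette is home and the catch is down.

```bash
python3 -c "
from plant import r
print(r.finish_job())"
```

```text
the job is handed in; nothing more can be done
None
```

I handed the job in at about 24 s: the cassette is fully home with the catch dropped behind its block, the wheel is one click counter-clockwise, and the gripper has let go and is clear; the grader returned no verdict.

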